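Get the ratchet driver out from behind the jar, can and carton

ROBOT

A 6-joint arm with a two-finger parallel gripper is mounted at the origin on the work surface. World frame = base frame: x ahead of the robot, y to its left, z up, the work surface at z = 0. Lengths are in m, angles in rad, forces in N, time in s.
With the tool pointing down it reaches from about 0.35 to 0.85 m from the base axis. Payload 8.1 kg.
Tool frame: the origin (TCP) lies at the centre of the arm's flange, where the gripper is bolted on; the fingertips stand 186 mm ahead of it and the grasp point (between the pads) lies 167 mm ahead of it; z points along the fingers, y is the line along which they close (so a half turn about z gives the same grasp; the last joint's range is limited). The gripper opens to 93 mm and grips with 3 to 60 N. Pads are 15 mm wide; open, the fingers measure 128 mm over their backs; the gripper's body (75 mm by 188 mm) begins 65 mm behind the grasp point.
Start: joints at [-1.404, 0.13, 1.488, -0, 1.523, -0.085], TCP at [0.15, -0.581, 0.405] pointing down, gripper open.
Joint ranges: [-2.96, 2.96], [-0.89, 2.26], [0.02, 2.5], [-1.34, 4.48], [0, 2.73], [-2.66, 2.66]. Speed limits (rad/s): [2.39, 2.39, 2.79, 3.14, 3.14, 3.14].

INTERFACE

Orientations are given as a rotation vector (axis times angle).
In Python, from plant import read_state, read_camera, camera_params, robot gives the robot as it stands.
- The arm moves only by the tool carry_out, never from a script. Its argument "targets" is a list of rows, each an object of numbers: "hand": the opening in per cent of the stroke, from 0 (shut) to 100 (fully open); "x", "y", "z": the shift along the tool's x, y, z in m; "ax", "ay", "az": the turn, a rotation vector about the tool's x, y, z in rad. In form: [{"hand": .., "x": .., "y": .., "z": .., "ax": .., "ay": .., "az": ..}, ...]. A call has 1 to 8 rows; each row is the pose to reach, as a shift and turn from the pose commanded when the call began, along the tool's axes at that moment; what a row does not reach only later rows make up. A row lasts 1/8 s, in which the tool goes at most 62.5 mm and 10.7 degrees, less where a joint would pass 70% of its speed; a pose out of reach is approached as far as the arm can. A call with a gripper value outside its range is refused whole. The fingers move at their own pace and stop on an object; "newtons" is the grip in N (left out, the last holds). Time passes only in rows, so rows that repeat a pose let the fingers close. It gives the time, the measured TCP pose, the force, the opening and the grip force at its end, in the units of the state.
- read_state(): the state, without advancing time (a new reading comes with each control period).
- read_camera(name): name is "side" or "top"; returns (picture, depth): 480x640x3 uint8, blue, green, red; 480x640 float32, m along the optical axis (not along the pixel's ray), 0 where there is no reading.
- camera_params(name): a dict with "fx", "fy", "cx", "cy" (pixels), "position" and "rotation" of the camera in the world. Camera axes: x right, y up, looking along -z (the intrinsics and any distortion apply to the point x, -y, -z); pixel columns grow to the right and rows downward; lengths in m; the calibration is good to about 2 mm. A picture is of the moment at which its call begins. camera_params takes no time and is no camera call.
- robot.close_job(): hands the job in; it is judged then, once.
The state is a dict: "t": time; "q": joint angles; "dq": joint speeds; "joint_torque": joint torques, N m; "tool_pos": TCP position; "orientation": TCP orientation; "force": force on the tool from outside, world axes, zero at the start; "wrist_torque": the same for the moment, N m; "opening": finger opening in m; "gripper_force": force on a finger pad.
Only numpy, scipy, OpenCV 4.12 (cv2) and the standard library are available. Lean on these libraries where they do the work, as an engineer would, in place of code of your own. Each camera call takes 0.05 s, during which the arm holds its last target. There are 200 camera calls.

TASK

Clear the amber jar, the blue can and the cardboard carton off the birch stand and stand all three upright in the orange tray; then fetch the ratchet driver from behind them and lay it along the white stripe of the black mat, centred on the stripe, either way round. Once the driver lies there, put the jar, the can and the carton back upright on the stand, each on the spot where it stood at the start. Do not tip any of the three over, and leave the square, the parts bowl and the brackets where they are.

Things in the scene. Friction and masses are not known exactly. Their poses are not given: they have to be found in the camera images.
- jar: Amber jar with a white lid, upright, 52 mm diameter up to 74 mm high, lid 48 mm diameter on top, 92 mm high in all, about 0.2 kg. Origin at the centre of its underside, z up its axis. It starts on one of the three dark discs of the stand.
- can: Blue painted can with a steel top, upright, 52 mm diameter up to 80 mm high, top 44 mm diameter, 92 mm high in all, about 0.2 kg. Origin at the centre of its underside, z up its axis. It starts on one of the three dark discs of the stand.
- carton: Closed cardboard carton with a red band, upright, 48 x 48 mm, 90 mm high, about 0.25 kg. Origin at the centre of its underside, x and y square to its sides, z up. It starts on one of the three dark discs of the stand.
- driver: Ratchet driver lying flat on the stand behind the three, 200 mm long, about 0.24 kg: a green handle with black ribs, 105 mm long and 28 x 28 mm square in section, and a steel collar (24 mm diameter, red release button on top) and thin steel shaft. Origin on its underside at mid length; x runs along it towards the shaft's tip, z up. The handle reaches from x = -100 to +5 mm, its middle (and the balance point) at about x = -45 mm.
- stand: Fixed birch board, 150 (x) x 340 (y) mm and 12 mm thick, things stand on its top. Three dark flat discs of 68 mm diameter mark its standing places at x = -36 mm, y = -100, 0 and +100 mm, about which jar, can and carton start within 3 mm, in any order; the driver starts along y at about x = +17 mm. Origin at the centre of its underside.
- tray: Fixed orange hard silicone tray, the side area, 320 (x) x 140 (y) mm outside, rim 12 mm high and 5 mm thick, floor 5 mm above the table. Origin at the centre of its underside. It may be on the robot's left or right.
- mat: Fixed black rubber mat, 270 (x) x 110 (y) mm, 6 mm thick, with a white stripe 210 x 36 mm along its x through its middle. Origin at the centre of its underside. It is on the other side from the tray.
- square: Bystander: silver aluminium carpenter's square lying flat beyond the stand, blade 240 mm along its y, 40 mm wide, 4 mm thick, with a 12 mm thick stock 130 mm long. Origin under the middle of the blade.
- bowl: Bystander: black plastic parts bowl, 110 mm diameter, 34 mm high, between robot and stand. Origin at the centre of its underside.
- brackets: Bystander: bundle of three nested steel L-brackets with a blue band, 75 x 30 mm on the table and 60 mm high at its one upright end (x = -38 mm). Origin under its middle.

How it is judged:
On the way, in this order (a step that is already met when the one before it is completed fails the run):
1. jar, can and carton all stand upright in the tray at the same time (x of jar in the frame of tray between -0.145 and 0.145 m and y of jar in the frame of tray between -0.055 and 0.055 m and z of each of jar, can, carton in the frame of tray below 0.012 m and angle between each of jar, can, carton's own z axis and vertical below 0.15 rad and linear speed of each of jar, can, carton below 0.03 m/s and x of can in the frame of tray between -0.145 and 0.145 m and y of can in the frame of tray between -0.055 and 0.055 m and x of carton in the frame of tray between -0.145 and 0.145 m and y of carton in the frame of tray between -0.055 and 0.055 m), for 0.2 s.
2. the driver lies along the white stripe, centred, while jar, can and carton still stand in the tray (all of step 1 and horizontal distance between driver and mat below 0.015 m and angle between the x axis of driver and the x axis of mat, either way round below 0.2 rad and z of driver in the frame of mat below 0.012 m and angle between driver's own z axis and vertical below 0.15 rad and linear speed of driver below 0.03 m/s), for 0.2 s.
At the end, for the whole second after the job is handed in: The driver lies flat and at rest on the mat, its middle within 15 mm of the stripe's middle and within 0.2 rad of the stripe's direction (either way round); jar, can and carton stand upright (within 0.1 rad) and at rest on the stand, each within 15 mm of where it stood at the start (horizontal distance between driver and mat below 0.015 m and angle between the x axis of driver and the x axis of mat, either way round below 0.2 rad and z of driver in the frame of mat below 0.012 m and angle between driver's own z axis and vertical below 0.15 rad and linear speed of driver below 0.03 m/s and distance of each of jar, can, carton from where it was at the start of the episode below 0.015 m and angle between each of jar, can, carton's own z axis and vertical below 0.1 rad and linear speed of each of jar, can, carton below 0.02 m/s); the robot touches nothing.
It fails at once if the square, the bowl or the brackets were moved more than 20 mm (distance of any of square, bowl, brackets from where it was at the start of the episode above 0.02 m).
It fails at once if the jar, the can or the carton was tipped over (angle between any of jar, can, carton's own z axis and vertical above 0.7 rad).
It also fails if it takes over 141 s, if anything falls off the work surface, if the arm or the gripper's body presses on something with over 40 N, if the wrist force passes 120 N, or if a joint passes its speed limit or range.

## Working session

There is one attempt and no reset: what is moved stays moved. The work goes in short steps, Python scripts to look and compute and a tool call to move; the robot and the scene stay as the last step left them, time stands still between calls to the robot, and variables do not carry over. Pictures are saved under pics/ and viewed, at most 14 in all, crops included, and the job is handed in when it is done.

Besides the shell and the picture viewer there is one more tool, called in YAML: its name, and indented under it one key for each argument. carry_out: Moves the arm, as the interface text tells. Its arguments: {"type":"object","properties":{"targets":{"type":"array","items":{"type":"object","properties":{"hand":{"type":"number"},"x":{"type":"number"},"y":{"type":"number"},"z":{"type":"number"},"ax":{"type":"number"},"ay":{"type":"number"},"az":{"type":"number"}}}},"newtons":{"type":"number"}},"required":["targets"]}

```bash
ls; mkdir -p pics
python3 - <<'E'
from plant import read_state, read_camera, camera_params, robot
import cv2,numpy as np
print(read_state())
for n in("top","side"):
    im,d=read_camera(n); cv2.imwrite(f"pics/{n}0.png",im); np.savez(f"{n}0.npz",im=im,d=d); print(n,camera_params(n),(d>0).mean())
E
```

```text
pics
{'t': 0.0, 'q': array([-1.40439574e+00,  1.31170178e-01,  1.48929780e+00, -1.10436911e-05,
        1.52299661e+00, -8.53978003e-02]), 'dq': array([-0.00017669, -0.00065733,  0.00024397,  0.00022143, -0.00044808,
        0.00068334]), 'joint_torque': array([ 1.81473933e-03, -5.59852266e+01, -4.91755021e+01,  7.72338314e-02,
        3.57382803e-02, -1.52627445e-04]), 'tool_pos': array([ 0.1494696 , -0.5808427 ,  0.40367158]), 'orientation': array([-3.11487219e+00, -3.94245954e-01,  1.36289882e-04]), 'force': array([ 0.26413927, -0.77862057, -0.5415871 ]), 'wrist_torque': array([ 0.00514725,  0.00111847, -0.02393073]), 'gripper_force': 0.0, 'opening': 0.09322565368883082}
top {'fx': 550.5514522461486, 'fy': 550.5514522461486, 'cx': 316.02480056809407, 'cy': 233.56312983626353, 'position': array([ 0.42091873, -0.01782982,  0.90448538]), 'rotation': array([ 0.15129531, -0.12842617, -1.53968629])} 0.9962174479166667
side {'fx': 508.9218363028135, 'fy': 508.9218363028135, 'cx': 321.98762594087526, 'cy': 256.8174703534113, 'position': array([0.33739232, 0.60731187, 0.67747614]), 'rotation': array([ 0.19474708, -1.06931429, -2.60283057])} 0.99611328125
```

View pics/top0.png

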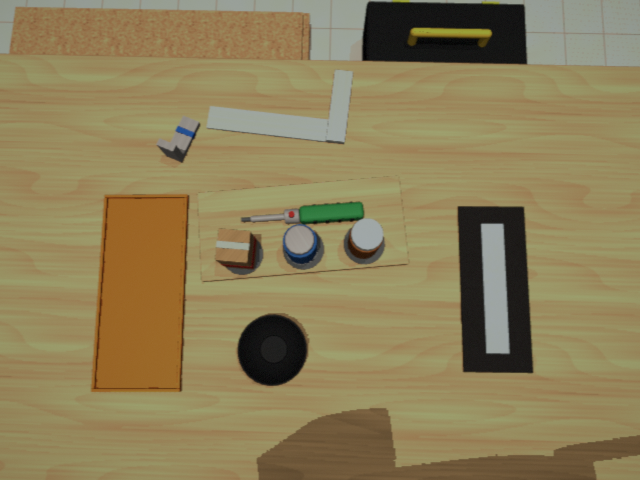

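View pics/side0.png

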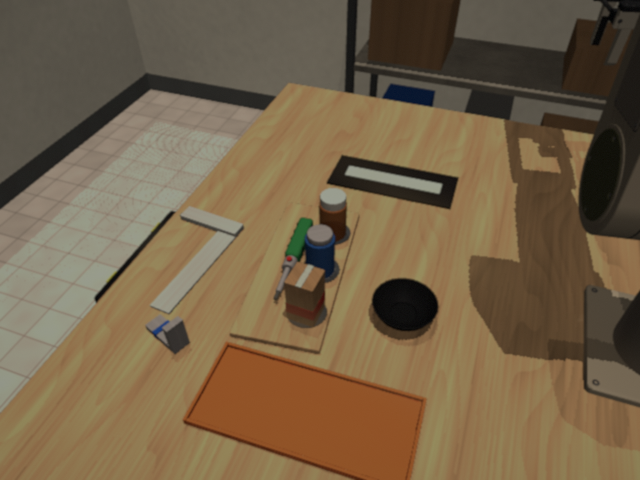

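```bash
cat > h.py <<'E'
import numpy as np,cv2
from scipy.spatial.transform import Rotation as R
from plant import camera_params, read_camera, read_state
def cloud(n,d):
    p=camera_params(n); v,u=np.mgrid[:480,:640]
    c=np.stack([(u-p['cx'])/p['fx']*d,-(v-p['cy'])/p['fy']*d,-d],-1)
    return c@R.from_rotvec(p['rotation']).as_matrix().T+p['position']
def ray(n,uv,z):
    p=camera_params(n); uv=np.atleast_2d(uv).astype(float)
    c=np.c_[(uv[:,0]-p['cx'])/p['fx'],-(uv[:,1]-p['cy'])/p['fy'],-np.ones(len(uv))]@R.from_rotvec(p['rotation']).as_matrix().T
    return p['position']+c*((z-p['position'][2])/c[:,2])[:,None]
def big(m):
    k,l,s,c=cv2.connectedComponentsWithStats(m.astype(np.uint8)); return l==1+np.argmax(s[1:,4])
def rect(pts):
    (c,s,a)=cv2.minAreaRect(pts[:,:2].astype(np.float32)*1000); return np.round(c,1),np.round(s,1),round(a,2)
def masks(im):
    h=cv2.cvtColor(im,cv2.COLOR_BGR2HSV); H,S,V=[h[...,i].astype(int) for i in range(3)]
    return H,S,V
E
python3 - <<'E'
from h import *
for n in("top","side"):
    f=np.load(n+"0.npz"); im,d=f['im'],f['d']; P=cloud(n,d); H,S,V=masks(im)
    print(n,"table z",np.median(P[420:440,200:240,2]) if n=="top" else np.median(P[300:330,150:200,2]))
    g=(P[...,0]>.25)&(P[...,0]<.75)&(abs(P[...,1])<.5)
    tray=big((H<14)&(S>190)&(V>90)&g&(P[...,2]<.03))
    cs=np.argwhere(tray)[:,::-1]; print("tray",rect(ray(n,cs,.008)))
    st=big((V>140)&(S<60)&g&(P[...,1]<-.15)&(P[...,2]<.03)&(P[...,0]<.6)); print("stripe",rect(ray(n,np.argwhere(st)[:,::-1],.006)))
    gr=big((H>50)&(H<75)&(S>120)&g); q=P[gr]; print("handle",rect(q[q[:,2]>.033]),np.percentile(q[:,2],[5,50,95]), rect(ray(n,np.argwhere(gr)[:,::-1],.030)))
    top=g&(P[...,2]>.094)&(P[...,2]<.13)
    k,l,s,c=cv2.connectedComponentsWithStats(top.astype(np.uint8))
    for i in range(1,k):
        if s[i,4]>80:
            q=P[l==i]; print("obj",c[i].round(),s[i,4],np.median(q[:,2]).round(4),q.mean(0).round(4),rect(q))
            cc=np.argwhere(l==i)[:,::-1]; e=ray(n,cc,.103); print("   ray",cv2.minEnclosingCircle(e[:,:2].astype(np.float32)*1000),rect(e))
    sb=g&(P[...,2]>.008)&(P[...,2]<.016)&(abs(P[...,1])<.25)&(H>14)&(H<35); sb=big(cv2.erode(sb.astype(np.uint8),np.ones((3,3)))); print("stand",rect(P[sb]),np.median(P[sb][:,2]))
E
```

```text
top table z 8.265049480554731e-05
tray (array([635.8, 334. ]), array([ 1.7, 33.9]), 1.41)
stripe (array([ 499.4, -294.8]), array([201.1,  34.4]), 0.84)
handle (array([527.2, -38.7]), array([204.2, 101.8]), 8.34) [0.03403019 0.03929744 0.04212796] (array([614.3, -26. ]), array([ 28.6, 102.9]), 5.72)
obj [367. 234.] 818 0.1037 [ 0.5671 -0.0798  0.1036] (array([567.6, -80.1]), array([47.3, 46.1]), 1.23)
   ray ((567.034912109375, -79.47638702392578), 24.414724349975586) (array([567. , -80.1]), array([48.1, 45.8]), 0.92)
obj [300. 240.] 698 0.1036 [0.5559 0.02   0.1034] (array([557.4,  19.7]), array([42.8, 45. ]), 54.2)
   ray ((555.5933227539062, 19.199588775634766), 24.292390823364258) (array([556.5,  19.8]), array([43.2, 44.6]), 55.04)
obj [233. 245.] 1066 0.102 [0.545  0.1181 0.102 ] (array([545.4, 118.7]), array([48.7, 48.5]), 86.33)
   ray ((545.4418334960938, 118.16617584228516), 33.2572135925293) (array([545. , 117.7]), array([49.3, 48.6]), 86.36)
stand (array([591.8,  21.5]), array([147. , 336.6]), 6.42) 0.011866248129584145
side table z 0.0017430273882697023
tray (array([550.1,
[... 298 characters left out ...]
26] (array([569.3, -77.4]), array([45.2, 47.8]), 19.93)
   ray ((568.534423828125, -73.04307556152344), 29.381423950195312) (array([567.6, -72.8]), array([45.1, 57.1]), 20.16)
obj [319. 234.] 445 0.1035 [0.5577 0.0259 0.1027] (array([558.9,  22.2]), array([42.2, 45.3]), 31.39)
   ray ((559.6188354492188, 28.266427993774414), 27.778759002685547) (array([557.4,  27. ]), array([41.9, 53.5]), 21.27)
obj [304. 277.] 834 0.1019 [0.5464 0.1229 0.1015] (array([547.8, 120.5]), array([49.9, 49.4]), 86.28)
   ray ((545.7807006835938, 124.05075073242188), 34.65150833129883) (array([545.8, 123.5]), array([54.5, 50.3]), 86.94)
stand (array([593.8,  25. ]), array([146.1, 337.7]), 6.64) 0.012017856462234966
```

Run:
```python
from h import *
for n in("top","side"):
    f=np.load(n+"0.npz"); im,d=f['im'],f['d']; P=cloud(n,d); H,S,V=masks(im)
    g=(P[...,0]>.25)&(P[...,0]<.75)&(abs(P[...,1])<.5)
    print(n,H[300,140],S[300,140],V[300,140]) if n=="top" else print(H[420,300],S[420,300],V[420,300])
    tray=big((H<13)&(S>150)&g&(P[...,1]>.15)&(P[...,2]<.03)); q=np.argwhere(tray)[:,::-1]
    print("tray",rect(ray(n,q,.012)),rect(P[tray]))
    mat=(P[...,1]<-.2)&(P[...,1]>-.4)&(P[...,0]>.33)&(P[...,0]<.67)&((V<60)|((S<60)&(V>120)))
    mat=big(mat); print("mat",rect(ray(n,np.argwhere(mat)[:,::-1],.006)))
    gr=big((H>45)&(H<80)&(S>100)&g); q=P[gr]; q=q[(q[:,2]>.037)&(q[:,2]<.045)]; print("handle top",q.mean(0),rect(q[abs(q-np.median(q,0)).max(1)<.056]))
    dr=(P[...,2]>.018)&(P[...,2]<.03)&(P[...,1]>.03)&(P[...,1]<.12)&(P[...,0]>.585)&(P[...,0]<.65)
    q=P[dr]; print("shaft",len(q),q.mean(0),q[np.argmax(q[:,1])])
```

```text
top 17 191 156
tray (array([585.8, 347.1]), array([10.3,  1.7]), 5.51) (array([586.1, 348.5]), array([9. , 1.9]), 4.43)
mat (array([ 502.4, -293.2]), array([267.2, 108.8]), 0.86)
handle top [ 0.61396612 -0.02653522  0.03966274] (array([614.1, -26.4]), array([ 26.7, 102. ]), 5.83)
shaft 166 [0.60196131 0.08193553 0.02815293] [0.60149075 0.11992659 0.02927312]
12 185 145
tray (array([483.2, 284.3]), array([318.2, 142.2]), 1.74) (array([483.4, 282.2]), array([319.2, 139.9]), 1.75)
mat (array([ 504. , -289.2]), array([265.7, 110.1]), 0.86)
handle top [ 0.61516328 -0.02034259  0.03974874] (array([615.1, -21.9]), array([ 24.8, 101.7]), 6.37)
shaft 112 [0.60549145 0.0815124  0.02794584] [0.60129281 0.11974997 0.02887146]
```

carry_out:
  targets:
    - {"hand": 100,"x": 0.02,"y": -0.02,"z": 0,"az": 0.03}
    - {"hand": 100,"x": 0.055,"y": -0.057,"z": 0,"az": 0.07}
    - {"hand": 100,"x": 0.09,"y": -0.093,"z": 0,"az": 0.11}
    - {"hand": 100,"x": 0.13,"y": -0.135,"z": 0,"az": 0.15}
    - {"hand": 100,"x": 0.17,"y": -0.176,"z": 0,"az": 0.19}
    - {"hand": 100,"x": 0.21,"y": -0.218,"z": 0,"az": 0.22}
    - {"hand": 100,"x": 0.245,"y": -0.254,"z": 0,"az": 0.252}
    - {"hand": 100,"x": 0.28,"y": -0.29,"z": 0,"az": 0.252}

```text
schema error: expected keys hand, x, y, z, ax, ay, az
```

```bash
cat > s.py <<'E'
from h import *
import sys
s=read_state(); r=R.from_rotvec(s['orientation']).as_matrix()
print("t",s['t'],"pos",s['tool_pos'].round(4),"yaw",round(np.arctan2(r[1,0],r[0,0]),4),"zax",r[:,2].round(4),"open",round(s['opening'],4),"gf",round(s['gripper_force'],1),"F",s['force'].round(1))
for a in sys.argv[1:]:
    t=np.array(list(map(float,a.split(',')))); print(a,"->",(r.T@(t-s['tool_pos'])).round(4))
E
python3 s.py .5455,.1185,.36 .5455,.1185,.234
```

```text
t 0.1 pos [ 0.1495 -0.5809  0.4038] yaw 0.2518 zax [-3.0e-04  1.6e-03 -1.0e+00] open 0.0931 gf 0.0 F [0.1 0.3 0.2]
.5455,.1185,.36 -> [ 0.5578 -0.5786  0.0448]
.5455,.1185,.234 -> [ 0.5578 -0.5784  0.1708]
```

carry_out:
  targets:
    - {"hand": 100,"x": 0.02,"y": -0.02,"z": 0,"ax": 0,"ay": 0,"az": 0.03}
    - {"hand": 100,"x": 0.055,"y": -0.057,"z": 0,"ax": 0,"ay": 0,"az": 0.07}
    - {"hand": 100,"x": 0.09,"y": -0.093,"z": 0,"ax": 0,"ay": 0,"az": 0.11}
    - {"hand": 100,"x": 0.13,"y": -0.135,"z": 0,"ax": 0,"ay": 0,"az": 0.15}
    - {"hand": 100,"x": 0.17,"y": -0.176,"z": 0,"ax": 0,"ay": 0,"az": 0.19}
    - {"hand": 100,"x": 0.21,"y": -0.218,"z": 0,"ax": 0,"ay": 0,"az": 0.22}
    - {"hand": 100,"x": 0.245,"y": -0.254,"z": 0,"ax": 0,"ay": 0,"az": 0.252}
    - {"hand": 100,"x": 0.28,"y": -0.29,"z": 0,"ax": 0,"ay": 0,"az": 0.252}

```text
t: 1.1
tool_pos: [0.3488, -0.2288, 0.4045]
orientation: [-3.141, 0.001, 0.0]
force: [1.0, -1.1, 0.3]
opening: 0.0933
gripper_force: 0.0
```

```bash
python3 s.py .5455,.1185,.36 .5455,.1185,.234
```

```text
t 1.1 pos [ 0.3488 -0.2288  0.4045] yaw -0.0008 zax [-0.e+00  1.e-04 -1.e+00] open 0.0933 gf 0.0 F [ 1.  -1.1  0.3]
.5455,.1185,.36 -> [ 0.1964 -0.3474  0.0445]
.5455,.1185,.234 -> [ 0.1964 -0.3474  0.1705]
```

carry_out:
  targets:
    - {"hand": 80,"x": 0.02,"y": -0.035,"z": 0,"ax": 0,"ay": 0,"az": 0}
    - {"hand": 80,"x": 0.05,"y": -0.085,"z": 0.01,"ax": 0,"ay": 0,"az": 0}
    - {"hand": 80,"x": 0.08,"y": -0.135,"z": 0.02,"ax": 0,"ay": 0,"az": 0}
    - {"hand": 80,"x": 0.11,"y": -0.19,"z": 0.03,"ax": 0,"ay": 0,"az": 0}
    - {"hand": 80,"x": 0.14,"y": -0.245,"z": 0.04,"ax": 0,"ay": 0,"az": 0}
    - {"hand": 80,"x": 0.17,"y": -0.3,"z": 0.045,"ax": 0,"ay": 0,"az": 0}
    - {"hand": 80,"x": 0.19,"y": -0.335,"z": 0.045,"ax": 0,"ay": 0,"az": 0}
    - {"hand": 80,"x": 0.1965,"y": -0.349,"z": 0.045,"ax": 0,"ay": 0,"az": 0}

```text
t: 2.1
tool_pos: [0.5454, 0.1206, 0.3589]
orientation: [-3.142, -0.004, 0.002]
force: [0.2, 1.2, -0.5]
opening: 0.0741
gripper_force: 0.0
```

carry_out:
  targets:
    - {"hand": 80,"x": 0,"y": 0,"z": 0.02,"ax": 0,"ay": 0,"az": 0}
    - {"hand": 80,"x": 0,"y": 0,"z": 0.06,"ax": 0,"ay": 0,"az": 0}
    - {"hand": 80,"x": 0,"y": 0,"z": 0.1,"ax": 0,"ay": 0,"az": 0}
    - {"hand": 80,"x": 0,"y": 0,"z": 0.12,"ax": 0,"ay": 0,"az": 0}
    - {"hand": 80,"x": 0,"y": 0,"z": 0.125,"ax": 0,"ay": 0,"az": 0}
    - {"hand": 80,"x": 0,"y": 0,"z": 0.125,"ax": 0,"ay": 0,"az": 0}

```text
t: 2.85
tool_pos: [0.5453, 0.1181, 0.2355]
orientation: [-3.142, 0.001, -0.002]
force: [-0.4, -0.4, 1.1]
opening: 0.0741
gripper_force: 0.0
```

```bash
python3 s.py .5455,.1185,.234
python3 - <<'E'
from h import *
im,d=read_camera("side"); cv2.imwrite("pics/a.png",im[150:400,180:480])
E
```

```text
t 2.85 pos [0.5453 0.1181 0.2355] yaw -0.0007 zax [ 1.e-03  1.e-04 -1.e+00] open 0.0741 gf 0.0 F [-0.4 -0.4  1.1]
.5455,.1185,.234 -> [ 0.0001 -0.0004  0.0015]
```

View pics/a.png

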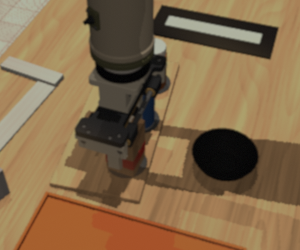

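carry_out:
  targets:
    - {"hand": 45,"x": 0,"y": 0,"z": 0,"ax": 0,"ay": 0,"az": 0}
    - {"hand": 45,"x": 0,"y": 0,"z": 0,"ax": 0,"ay": 0,"az": 0}
    - {"hand": 45,"x": 0,"y": 0,"z": 0,"ax": 0,"ay": 0,"az": 0}
    - {"hand": 40,"x": 0,"y": 0,"z": 0,"ax": 0,"ay": 0,"az": 0}
    - {"hand": 40,"x": 0,"y": 0,"z": 0,"ax": 0,"ay": 0,"az": 0}
    - {"hand": 40,"x": 0,"y": 0,"z": -0.01,"ax": 0,"ay": 0,"az": 0}
    - {"hand": 40,"x": 0,"y": 0,"z": -0.03,"ax": 0,"ay": 0,"az": 0}
  newtons: 25

```text
t: 3.78
tool_pos: [0.5443, 0.1184, 0.2643]
orientation: [3.141, -0.0, -0.005]
force: [-0.7, 0.6, -0.9]
opening: 0.0487
gripper_force: 24.6
```

carry_out:
  targets:
    - {"hand": 40,"x": 0,"y": 0,"z": -0.03,"ax": 0,"ay": 0,"az": 0}
    - {"hand": 40,"x": -0.01,"y": -0.01,"z": -0.05,"ax": 0,"ay": 0,"az": 0}
    - {"hand": 40,"x": -0.035,"y": -0.036,"z": -0.05,"ax": 0,"ay": 0,"az": 0}
    - {"hand": 40,"x": -0.065,"y": -0.066,"z": -0.05,"ax": 0,"ay": 0,"az": 0}
    - {"hand": 40,"x": -0.095,"y": -0.097,"z": -0.05,"ax": 0,"ay": 0,"az": 0}
    - {"hand": 40,"x": -0.125,"y": -0.128,"z": -0.05,"ax": 0,"ay": 0,"az": 0}
    - {"hand": 40,"x": -0.148,"y": -0.152,"z": -0.05,"ax": 0,"ay": 0,"az": 0}
    - {"hand": 40,"x": -0.1575,"y": -0.1615,"z": -0.05,"ax": 0,"ay": 0,"az": 0}

```text
t: 4.78
tool_pos: [0.3865, 0.2811, 0.316]
orientation: [-3.141, -0.003, -0.002]
force: [0.9, -0.9, -1.9]
opening: 0.0489
gripper_force: 24.6
```

```bash
python3 s.py .388,.280,.229
```

```text
t 4.775 pos [0.3865 0.2811 0.316 ] yaw 0.0017 zax [ 1.2e-03  8.0e-04 -1.0e+00] open 0.0489 gf 24.6 F [ 0.9 -0.9 -1.9]
.388,.280,.229 -> [0.0014 0.0012 0.087 ]
```

carry_out:
  targets:
    - {"hand": 40,"x": 0,"y": 0,"z": 0.015,"ax": 0,"ay": 0,"az": 0}
    - {"hand": 40,"x": 0,"y": 0,"z": 0.045,"ax": 0,"ay": 0,"az": 0}
    - {"hand": 40,"x": 0,"y": 0,"z": 0.07,"ax": 0,"ay": 0,"az": 0}
    - {"hand": 40,"x": 0,"y": 0,"z": 0.08,"ax": 0,"ay": 0,"az": 0}
    - {"hand": 40,"x": 0,"y": 0,"z": 0.085,"ax": 0,"ay": 0,"az": 0}
    - {"hand": 40,"x": 0,"y": 0,"z": 0.087,"ax": 0,"ay": 0,"az": 0}
    - {"hand": 40,"x": 0,"y": 0,"z": 0.087,"ax": 0,"ay": 0,"az": 0}
    - {"hand": 80,"x": 0,"y": 0,"z": 0.087,"ax": 0,"ay": 0,"az": 0}

```text
t: 5.78
tool_pos: [0.388, 0.2803, 0.2287]
orientation: [-3.141, 0.0, -0.002]
force: [-0.0, -0.0, -0.2]
opening: 0.0544
gripper_force: 0.0
```

carry_out:
  targets:
    - {"hand": 80,"x": 0,"y": 0,"z": 0,"ax": 0,"ay": 0,"az": 0}
    - {"hand": 80,"x": 0,"y": 0,"z": 0,"ax": 0,"ay": 0,"az": 0}
    - {"hand": 80,"x": 0,"y": 0,"z": 0,"ax": 0,"ay": 0,"az": 0}
    - {"hand": 80,"x": 0,"y": 0,"z": -0.02,"ax": 0,"ay": 0,"az": 0}
    - {"hand": 80,"x": 0,"y": 0,"z": -0.06,"ax": 0,"ay": 0,"az": 0}
    - {"hand": 80,"x": 0,"y": 0,"z": -0.11,"ax": 0,"ay": 0,"az": 0}
    - {"hand": 80,"x": 0,"y": 0,"z": -0.14,"ax": 0,"ay": 0,"az": 0}
    - {"hand": 80,"x": 0,"y": 0,"z": -0.14,"ax": 0,"ay": 0,"az": 0}

```text
t: 6.78
tool_pos: [0.3883, 0.2805, 0.371]
orientation: [-3.139, 0.0, -0.008]
force: [-0.2, 1.2, 0.1]
opening: 0.0744
gripper_force: 0.0
```

```bash
python3 s.py .5565,.0197,.36
python3 - <<'E'
from h import *
im,d=read_camera("side"); cv2.imwrite("pics/b.png",im)
E
```

```text
t 6.775 pos [0.3883 0.2805 0.371 ] yaw -0.0002 zax [ 0.0052  0.0029 -1.    ] open 0.0744 gf 0.0 F [-0.2  1.2  0.1]
.5565,.0197,.36 -> [0.1681 0.2608 0.0111]
```

View pics/b.png

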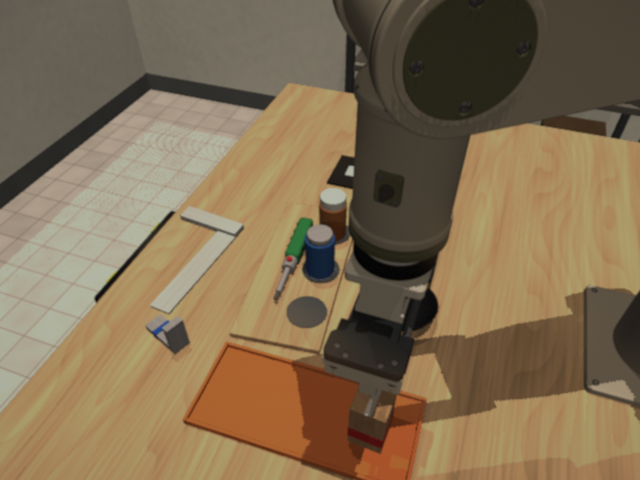

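carry_out:
  targets:
    - {"hand": 80,"x": 0.012,"y": 0.018,"z": 0,"ax": 0,"ay": 0,"az": 0}
    - {"hand": 80,"x": 0.04,"y": 0.062,"z": 0,"ax": 0,"ay": 0,"az": 0}
    - {"hand": 80,"x": 0.068,"y": 0.106,"z": 0,"ax": 0,"ay": 0,"az": 0}
    - {"hand": 80,"x": 0.096,"y": 0.15,"z": 0,"ax": 0,"ay": 0,"az": 0}
    - {"hand": 80,"x": 0.124,"y": 0.194,"z": 0,"ax": 0,"ay": 0,"az": 0}
    - {"hand": 80,"x": 0.152,"y": 0.236,"z": 0,"ax": 0,"ay": 0,"az": 0}
    - {"hand": 80,"x": 0.1685,"y": 0.2603,"z": 0.01,"ax": 0,"ay": 0,"az": 0}
    - {"hand": 80,"x": 0.1685,"y": 0.2603,"z": 0.02,"ax": 0,"ay": 0,"az": 0}

```text
t: 7.82
tool_pos: [0.5561, 0.0179, 0.3451]
orientation: [3.141, -0.005, -0.005]
force: [-0.9, 0.5, -0.5]
opening: 0.0743
gripper_force: 0.0
```

carry_out:
  targets:
    - {"hand": 80,"x": 0,"y": 0,"z": 0.03,"ax": 0,"ay": 0,"az": 0}
    - {"hand": 80,"x": 0,"y": 0,"z": 0.07,"ax": 0,"ay": 0,"az": 0}
    - {"hand": 80,"x": 0,"y": 0,"z": 0.1,"ax": 0,"ay": 0,"az": 0}
    - {"hand": 80,"x": 0,"y": 0,"z": 0.113,"ax": 0,"ay": 0,"az": 0}
    - {"hand": 80,"x": 0,"y": 0,"z": 0.113,"ax": 0,"ay": 0,"az": 0}
    - {"hand": 80,"x": 0,"y": 0,"z": 0.113,"ax": 0,"ay": 0,"az": 0}

```text
t: 8.57
tool_pos: [0.5565, 0.0199, 0.2361]
orientation: [3.142, 0.0, 0.003]
force: [-0.0, 0.2, 1.1]
opening: 0.0742
gripper_force: 0.0
```

```bash
python3 s.py .5565,.0197,.235
```

```text
t 8.575 pos [0.5565 0.0199 0.2361] yaw 0.0001 zax [ 0.0019 -0.     -1.    ] open 0.0742 gf 0.0 F [-0.   0.2  1.1]
.5565,.0197,.235 -> [-0.      0.0002  0.0011]
```

carry_out:
  targets:
    - {"hand": 45,"x": 0,"y": 0,"z": 0,"ax": 0,"ay": 0,"az": 0}
    - {"hand": 45,"x": 0,"y": 0,"z": 0,"ax": 0,"ay": 0,"az": 0}
    - {"hand": 45,"x": 0,"y": 0,"z": 0,"ax": 0,"ay": 0,"az": 0}
    - {"hand": 40,"x": 0,"y": 0,"z": 0,"ax": 0,"ay": 0,"az": 0}
    - {"hand": 40,"x": 0,"y": 0,"z": 0,"ax": 0,"ay": 0,"az": 0}
    - {"hand": 40,"x": 0,"y": 0,"z": -0.01,"ax": 0,"ay": 0,"az": 0}
    - {"hand": 40,"x": 0,"y": 0,"z": -0.03,"ax": 0,"ay": 0,"az": 0}

```text
t: 9.45
tool_pos: [0.5552, 0.0197, 0.2643]
orientation: [-3.141, 0.0, 0.005]
force: [0.0, -0.5, -1.4]
opening: 0.0516
gripper_force: 25.0
```

carry_out:
  targets:
    - {"hand": 40,"x": 0,"y": -0.005,"z": -0.04,"ax": 0,"ay": 0,"az": 0}
    - {"hand": 40,"x": -0.006,"y": -0.025,"z": -0.05,"ax": 0,"ay": 0,"az": 0}
    - {"hand": 40,"x": -0.018,"y": -0.065,"z": -0.05,"ax": 0,"ay": 0,"az": 0}
    - {"hand": 40,"x": -0.031,"y": -0.11,"z": -0.05,"ax": 0,"ay": 0,"az": 0}
    - {"hand": 40,"x": -0.044,"y": -0.157,"z": -0.05,"ax": 0,"ay": 0,"az": 0}
    - {"hand": 40,"x": -0.057,"y": -0.204,"z": -0.05,"ax": 0,"ay": 0,"az": 0}
    - {"hand": 40,"x": -0.068,"y": -0.245,"z": -0.05,"ax": 0,"ay": 0,"az": 0}
    - {"hand": 40,"x": -0.0735,"y": -0.263,"z": -0.05,"ax": 0,"ay": 0,"az": 0}

```text
t: 10.45
tool_pos: [0.4808, 0.2853, 0.3142]
orientation: [-3.141, -0.004, 0.002]
force: [1.5, -0.6, -1.9]
opening: 0.0518
gripper_force: 25.0
```

carry_out:
  targets:
    - {"hand": 40,"x": 0,"y": 0,"z": 0.015,"ax": 0,"ay": 0,"az": 0}
    - {"hand": 40,"x": 0,"y": 0,"z": 0.045,"ax": 0,"ay": 0,"az": 0}
    - {"hand": 40,"x": 0,"y": 0,"z": 0.07,"ax": 0,"ay": 0,"az": 0}
    - {"hand": 40,"x": 0,"y": 0,"z": 0.08,"ax": 0,"ay": 0,"az": 0}
    - {"hand": 40,"x": 0,"y": 0,"z": 0.085,"ax": 0,"ay": 0,"az": 0}
    - {"hand": 40,"x": 0,"y": 0,"z": 0.087,"ax": 0,"ay": 0,"az": 0}
    - {"hand": 40,"x": 0,"y": 0,"z": 0.087,"ax": 0,"ay": 0,"az": 0}
    - {"hand": 80,"x": 0,"y": 0,"z": 0.087,"ax": 0,"ay": 0,"az": 0}

```text
t: 11.45
tool_pos: [0.483, 0.283, 0.2287]
orientation: [-3.141, 0.0, -0.003]
force: [-0.0, -0.6, -0.3]
opening: 0.0579
gripper_force: 0.0
```

carry_out:
  targets:
    - {"hand": 80,"x": 0,"y": 0,"z": 0,"ax": 0,"ay": 0,"az": 0}
    - {"hand": 80,"x": 0,"y": 0,"z": 0,"ax": 0,"ay": 0,"az": 0}
    - {"hand": 80,"x": 0,"y": 0,"z": 0,"ax": 0,"ay": 0,"az": 0}
    - {"hand": 80,"x": 0,"y": 0,"z": -0.02,"ax": 0,"ay": 0,"az": 0}
    - {"hand": 80,"x": 0,"y": 0,"z": -0.06,"ax": 0,"ay": 0,"az": 0}
    - {"hand": 80,"x": 0,"y": 0,"z": -0.11,"ax": 0,"ay": 0,"az": 0}
    - {"hand": 80,"x": 0,"y": 0,"z": -0.14,"ax": 0,"ay": 0,"az": 0}
    - {"hand": 80,"x": 0,"y": 0,"z": -0.14,"ax": 0,"ay": 0,"az": 0}

```text
t: 12.45
tool_pos: [0.4834, 0.2832, 0.3728]
orientation: [-3.138, 0.0, -0.011]
force: [0.1, 0.0, 0.0]
opening: 0.0743
gripper_force: 0.0
```

```bash
python3 s.py .567,-.0798,.368
```

```text
t 12.45 pos [0.4834 0.2832 0.3728] yaw -0.0001 zax [ 0.0071  0.0033 -1.    ] open 0.0743 gf 0.0 F [0.1 0.  0. ]
.567,-.0798,.368 -> [0.0836 0.363  0.0042]
```

carry_out:
  targets:
    - {"hand": 80,"x": 0.006,"y": 0.025,"z": 0,"ax": 0,"ay": 0,"az": 0}
    - {"hand": 80,"x": 0.018,"y": 0.077,"z": 0,"ax": 0,"ay": 0,"az": 0}
    - {"hand": 80,"x": 0.03,"y": 0.13,"z": 0,"ax": 0,"ay": 0,"az": 0}
    - {"hand": 80,"x": 0.043,"y": 0.185,"z": 0,"ax": 0,"ay": 0,"az": 0}
    - {"hand": 80,"x": 0.056,"y": 0.24,"z": 0,"ax": 0,"ay": 0,"az": 0}
    - {"hand": 80,"x": 0.068,"y": 0.295,"z": 0,"ax": 0,"ay": 0,"az": 0}
    - {"hand": 80,"x": 0.079,"y": 0.342,"z": 0.01,"ax": 0,"ay": 0,"az": 0}
    - {"hand": 80,"x": 0.084,"y": 0.3625,"z": 0.02,"ax": 0,"ay": 0,"az": 0}

```text
t: 13.45
tool_pos: [0.5663, -0.0822, 0.3465]
orientation: [-3.142, 0.004, 0.002]
force: [0.1, 0.4, 0.1]
opening: 0.0744
gripper_force: 0.0
```

carry_out:
  targets:
    - {"hand": 80,"x": 0,"y": 0,"z": 0.01,"ax": 0,"ay": 0,"az": 0}
    - {"hand": 80,"x": 0,"y": 0,"z": 0.04,"ax": 0,"ay": 0,"az": 0}
    - {"hand": 80,"x": 0,"y": 0,"z": 0.08,"ax": 0,"ay": 0,"az": 0}
    - {"hand": 80,"x": 0,"y": 0,"z": 0.105,"ax": 0,"ay": 0,"az": 0}
    - {"hand": 80,"x": 0,"y": 0,"z": 0.113,"ax": 0,"ay": 0,"az": 0}
    - {"hand": 80,"x": 0,"y": 0,"z": 0.113,"ax": 0,"ay": 0,"az": 0}
    - {"hand": 80,"x": 0,"y": 0,"z": 0.113,"ax": 0,"ay": 0,"az": 0}

```text
t: 14.32
tool_pos: [0.5671, -0.0795, 0.2362]
orientation: [3.141, 0.001, 0.003]
force: [0.5, -0.2, 0.7]
opening: 0.0747
gripper_force: 0.0
```

```bash
python3 s.py .567,-.0797,.235
```

```text
t 14.325 pos [ 0.5671 -0.0795  0.2362] yaw 0.0003 zax [ 2.2e-03 -4.0e-04 -1.0e+00] open 0.0747 gf 0.0 F [ 0.5 -0.2  0.7]
.567,-.0797,.235 -> [-0.0001  0.0002  0.0012]
```

carry_out:
  targets:
    - {"hand": 45,"x": 0,"y": 0,"z": 0,"ax": 0,"ay": 0,"az": 0}
    - {"hand": 45,"x": 0,"y": 0,"z": 0,"ax": 0,"ay": 0,"az": 0}
    - {"hand": 45,"x": 0,"y": 0,"z": 0,"ax": 0,"ay": 0,"az": 0}
    - {"hand": 40,"x": 0,"y": 0,"z": 0,"ax": 0,"ay": 0,"az": 0}
    - {"hand": 40,"x": 0,"y": 0,"z": 0,"ax": 0,"ay": 0,"az": 0}
    - {"hand": 40,"x": 0,"y": 0,"z": -0.01,"ax": 0,"ay": 0,"az": 0}
    - {"hand": 40,"x": 0,"y": 0,"z": -0.03,"ax": 0,"ay": 0,"az": 0}

```text
t: 15.2
tool_pos: [0.5658, -0.0796, 0.2643]
orientation: [-3.141, 0.0, 0.005]
force: [0.3, 0.7, -2.2]
opening: 0.0515
gripper_force: 25.0
```

carry_out:
  targets:
    - {"hand": 40,"x": 0,"y": -0.01,"z": -0.04,"ax": 0,"ay": 0,"az": 0}
    - {"hand": 40,"x": 0.001,"y": -0.045,"z": -0.05,"ax": 0,"ay": 0,"az": 0}
    - {"hand": 40,"x": 0.003,"y": -0.095,"z": -0.05,"ax": 0,"ay": 0,"az": 0}
    - {"hand": 40,"x": 0.005,"y": -0.15,"z": -0.05,"ax": 0,"ay": 0,"az": 0}
    - {"hand": 40,"x": 0.007,"y": -0.21,"z": -0.05,"ax": 0,"ay": 0,"az": 0}
    - {"hand": 40,"x": 0.009,"y": -0.27,"z": -0.05,"ax": 0,"ay": 0,"az": 0}
    - {"hand": 40,"x": 0.011,"y": -0.325,"z": -0.05,"ax": 0,"ay": 0,"az": 0}
    - {"hand": 40,"x": 0.011,"y": -0.365,"z": -0.05,"ax": 0,"ay": 0,"az": 0}

```text
t: 16.2
tool_pos: [0.5772, 0.2878, 0.3163]
orientation: [-3.141, -0.002, -0.002]
force: [0.3, -0.3, -1.2]
opening: 0.0519
gripper_force: 25.0
```

carry_out:
  targets:
    - {"hand": 40,"x": 0,"y": 0,"z": 0.01,"ax": 0,"ay": 0,"az": 0}
    - {"hand": 40,"x": 0,"y": 0,"z": 0.04,"ax": 0,"ay": 0,"az": 0}
    - {"hand": 40,"x": 0,"y": 0,"z": 0.07,"ax": 0,"ay": 0,"az": 0}
    - {"hand": 40,"x": 0,"y": 0,"z": 0.08,"ax": 0,"ay": 0,"az": 0}
    - {"hand": 40,"x": 0,"y": 0,"z": 0.085,"ax": 0,"ay": 0,"az": 0}
    - {"hand": 40,"x": 0,"y": 0,"z": 0.087,"ax": 0,"ay": 0,"az": 0}
    - {"hand": 40,"x": 0,"y": 0,"z": 0.087,"ax": 0,"ay": 0,"az": 0}
    - {"hand": 80,"x": 0,"y": 0,"z": 0.087,"ax": 0,"ay": 0,"az": 0}

```text
t: 17.2
tool_pos: [0.578, 0.2854, 0.2289]
orientation: [-3.141, 0.0, -0.003]
force: [0.7, -0.1, 0.2]
opening: 0.0578
gripper_force: 0.0
```

carry_out:
  targets:
    - {"hand": 80,"x": 0,"y": 0,"z": 0,"ax": 0,"ay": 0,"az": 0}
    - {"hand": 80,"x": 0,"y": 0,"z": 0,"ax": 0,"ay": 0,"az": 0}
    - {"hand": 80,"x": 0,"y": 0,"z": 0,"ax": 0,"ay": 0,"az": 0}
    - {"hand": 80,"x": 0,"y": 0,"z": -0.02,"ax": 0,"ay": 0,"az": 0}
    - {"hand": 80,"x": 0,"y": 0,"z": -0.06,"ax": 0,"ay": 0,"az": 0}
    - {"hand": 80,"x": 0,"y": 0,"z": -0.11,"ax": 0,"ay": 0,"az": 0}
    - {"hand": 80,"x": 0,"y": 0,"z": -0.14,"ax": 0,"ay": 0,"az": 0}
    - {"hand": 80,"x": 0,"y": 0,"z": -0.14,"ax": 0,"ay": 0,"az": 0}

```text
t: 18.2
tool_pos: [0.5785, 0.2856, 0.3734]
orientation: [-3.138, 0.0, -0.012]
force: [-0.5, 0.4, 0.4]
opening: 0.074
gripper_force: 0.0
```

```bash
python3 s.py .614,-.0265,.368;  python3 - <<'E'
from h import *
im,d=read_camera("side"); cv2.imwrite("pics/c.png",im)
E
```

```text
t 18.2 pos [0.5785 0.2856 0.3734] yaw -0.0002 zax [ 0.0077  0.0031 -1.    ] open 0.074 gf 0.0 F [-0.5  0.4  0.4]
.614,-.0265,.368 -> [0.0355 0.3121 0.0047]
```

View pics/c.png

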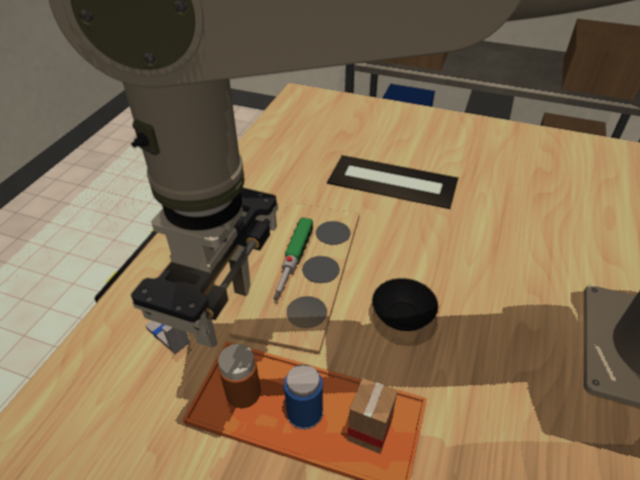

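carry_out:
  targets:
    - {"hand": 80,"x": 0.002,"y": 0.02,"z": 0,"ax": 0,"ay": 0,"az": -0.06}
    - {"hand": 80,"x": 0.006,"y": 0.06,"z": 0,"ax": 0,"ay": 0,"az": -0.2}
    - {"hand": 80,"x": 0.012,"y": 0.105,"z": 0,"ax": 0,"ay": 0,"az": -0.37}
    - {"hand": 80,"x": 0.018,"y": 0.15,"z": 0,"ax": 0,"ay": 0,"az": -0.54}
    - {"hand": 80,"x": 0.024,"y": 0.195,"z": 0,"ax": 0,"ay": 0,"az": -0.71}
    - {"hand": 70,"x": 0.03,"y": 0.24,"z": 0,"ax": 0,"ay": 0,"az": -0.88}
    - {"hand": 70,"x": 0.034,"y": 0.285,"z": 0,"ax": 0,"ay": 0,"az": -1.05}
    - {"hand": 70,"x": 0.036,"y": 0.312,"z": 0,"ax": 0,"ay": 0,"az": -1.2}

```text
t: 19.25
tool_pos: [0.6129, -0.029, 0.3657]
orientation: [-2.588, -1.777, 0.004]
force: [0.4, 0.6, -0.6]
opening: 0.0651
gripper_force: 0.0
```

carry_out:
  targets:
    - {"hand": 70,"x": 0,"y": 0,"z": 0,"ax": 0,"ay": 0,"az": -0.15}
    - {"hand": 70,"x": 0,"y": 0,"z": 0,"ax": 0,"ay": 0,"az": -0.3}
    - {"hand": 70,"x": 0,"y": 0,"z": 0,"ax": 0,"ay": 0,"az": -0.42}
    - {"hand": 70,"x": 0,"y": 0,"z": 0,"ax": 0,"ay": 0,"az": -0.477}
    - {"hand": 70,"x": 0,"y": 0,"z": 0,"ax": 0,"ay": 0,"az": -0.477}
    - {"hand": 70,"x": 0,"y": 0,"z": 0,"ax": 0,"ay": 0,"az": -0.477}

```text
t: 20.0
tool_pos: [0.6132, -0.0268, 0.3668]
orientation: [-2.101, -2.334, 0.001]
force: [1.2, 0.7, -0.3]
opening: 0.0651
gripper_force: 0.0
```

```bash
python3 s.py .614,-.0265,.201
python3 - <<'E'
from h import *
im,d=read_camera("side"); cv2.imwrite("pics/d.png",im); P=cloud("side",d); H,S,V=masks(im)
gr=(H>45)&(H<80)&(S>100)&(P[...,0]>.5)&(P[...,0]<.75)&(abs(P[...,1])<.2)
q=P[gr]; q=q[(q[:,2]>.037)&(q[:,2]<.045)]; print(len(q),q.mean(0),rect(q))
E
```

```text
t 20.0 pos [ 0.6132 -0.0268  0.3668] yaw 1.6754 zax [-1.6e-03  2.0e-04 -1.0e+00] open 0.0651 gf 0.0 F [ 1.2  0.7 -0.3]
.614,-.0265,.201 -> [1.000e-04 1.100e-03 1.658e-01]
466 [ 0.6148693  -0.0205053   0.03969188] (array([614.8, -23.3]), array([ 24.1, 101.4]), 4.78)
```

View pics/d.png

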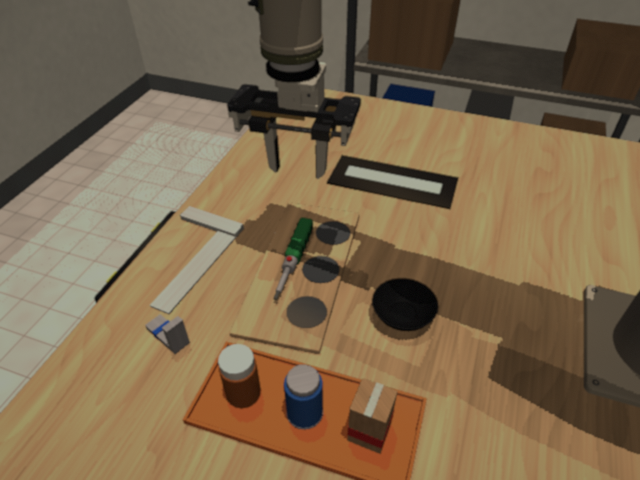

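carry_out:
  targets:
    - {"hand": 70,"x": 0,"y": 0,"z": 0.02,"ax": 0,"ay": 0,"az": 0}
    - {"hand": 70,"x": 0,"y": 0,"z": 0.06,"ax": 0,"ay": 0,"az": 0}
    - {"hand": 70,"x": 0,"y": 0,"z": 0.1,"ax": 0,"ay": 0,"az": 0}
    - {"hand": 70,"x": 0,"y": 0,"z": 0.135,"ax": 0,"ay": 0,"az": 0}
    - {"hand": 70,"x": 0,"y": 0,"z": 0.155,"ax": 0,"ay": 0,"az": 0}
    - {"hand": 70,"x": 0,"y": 0,"z": 0.164,"ax": 0,"ay": 0,"az": 0}
    - {"hand": 70,"x": 0,"y": 0,"z": 0.166,"ax": 0,"ay": 0,"az": 0}
    - {"hand": 70,"x": 0,"y": 0,"z": 0.166,"ax": 0,"ay": 0,"az": 0}

```text
t: 21.05
tool_pos: [0.6142, -0.0269, 0.2031]
orientation: [2.1, 2.335, 0.002]
force: [0.4, 0.5, 0.2]
opening: 0.065
gripper_force: 0.0
```

carry_out:
  targets:
    - {"hand": 20,"x": 0,"y": 0,"z": 0,"ax": 0,"ay": 0,"az": 0}
    - {"hand": 20,"x": 0,"y": 0,"z": 0,"ax": 0,"ay": 0,"az": 0}
    - {"hand": 20,"x": 0,"y": 0,"z": 0,"ax": 0,"ay": 0,"az": 0}
    - {"hand": 20,"x": 0,"y": 0,"z": 0,"ax": 0,"ay": 0,"az": 0}
    - {"hand": 20,"x": 0,"y": 0,"z": 0,"ax": 0,"ay": 0,"az": 0}
    - {"hand": 20,"x": 0,"y": 0,"z": 0,"ax": 0,"ay": 0,"az": 0}
  newtons: 40

```text
t: 21.8
tool_pos: [0.6136, -0.0268, 0.2019]
orientation: [2.1, 2.336, 0.0]
force: [1.2, -0.4, 1.2]
opening: 0.0275
gripper_force: 40.0
```

```bash
python3 s.py .614,-.0265,.201
```

```text
t 21.8 pos [ 0.6136 -0.0268  0.2019] yaw 1.6769 zax [ 4.e-04 -0.e+00 -1.e+00] open 0.0275 gf 40.0 F [ 1.2 -0.4  1.2]
.614,-.0265,.201 -> [0.0002 0.0004 0.0009]
```

carry_out:
  targets:
    - {"hand": 20,"x": 0,"y": 0,"z": -0.01,"ax": 0,"ay": 0,"az": 0}
    - {"hand": 20,"x": 0,"y": 0,"z": -0.03,"ax": 0,"ay": 0,"az": 0}
    - {"hand": 20,"x": 0,"y": 0,"z": -0.06,"ax": 0,"ay": 0,"az": 0}
    - {"hand": 20,"x": 0,"y": 0,"z": -0.09,"ax": 0,"ay": 0,"az": 0}
    - {"hand": 20,"x": 0,"y": 0,"z": -0.1,"ax": 0,"ay": 0,"az": 0}

```text
t: 22.42
tool_pos: [0.6144, -0.0269, 0.3057]
orientation: [2.098, 2.333, 0.005]
force: [0.1, 0.2, -2.2]
opening: 0.0278
gripper_force: 40.0
```

carry_out:
  targets:
    - {"hand": 20,"x": -0.015,"y": -0.011,"z": 0,"ax": 0,"ay": 0,"az": 0.06}
    - {"hand": 20,"x": -0.047,"y": -0.035,"z": 0,"ax": 0,"ay": 0,"az": 0.2}
    - {"hand": 20,"x": -0.083,"y": -0.062,"z": 0,"ax": 0,"ay": 0,"az": 0.36}
    - {"hand": 20,"x": -0.12,"y": -0.09,"z": 0,"ax": 0,"ay": 0,"az": 0.53}
    - {"hand": 20,"x": -0.156,"y": -0.117,"z": 0,"ax": 0,"ay": 0,"az": 0.7}
    - {"hand": 20,"x": -0.192,"y": -0.145,"z": 0,"ax": 0,"ay": 0,"az": 0.87}
    - {"hand": 20,"x": -0.228,"y": -0.172,"z": 0,"ax": 0,"ay": 0,"az": 1.04}
    - {"hand": 20,"x": -0.249,"y": -0.188,"z": 0,"ax": 0,"ay": 0,"az": 1.2}

```text
t: 23.42
tool_pos: [0.4502, -0.2961, 0.2998]
orientation: [-3.055, -0.726, 0.004]
force: [0.7, 0.1, -2.3]
opening: 0.0281
gripper_force: 40.0
```

carry_out:
  targets:
    - {"hand": 20,"x": 0,"y": 0,"z": 0,"ax": 0,"ay": 0,"az": 0.16}
    - {"hand": 20,"x": 0,"y": 0,"z": 0,"ax": 0,"ay": 0,"az": 0.3}
    - {"hand": 20,"x": 0,"y": 0,"z": 0,"ax": 0,"ay": 0,"az": 0.4}
    - {"hand": 20,"x": 0,"y": 0,"z": 0,"ax": 0,"ay": 0,"az": 0.462}
    - {"hand": 20,"x": 0,"y": 0,"z": 0,"ax": 0,"ay": 0,"az": 0.462}
    - {"hand": 20,"x": 0,"y": 0,"z": 0,"ax": 0,"ay": 0,"az": 0.462}

```text
t: 24.18
tool_pos: [0.4521, -0.2944, 0.3008]
orientation: [-3.141, -0.023, 0.002]
force: [-0.6, 0.1, -2.4]
opening: 0.0281
gripper_force: 40.0
```

```bash
python3 s.py .4535,-.294,.197
python3 - <<'E'
from h import *
im,d=read_camera("side"); cv2.imwrite("pics/e.png",im)
im,d=read_camera("top"); cv2.imwrite("pics/f.png",im)
E
```

```text
t 24.175 pos [ 0.4521 -0.2944  0.3008] yaw 0.0148 zax [-1.4e-03  9.0e-04 -1.0e+00] open 0.0281 gf 40.0 F [-0.6  0.1 -2.4]
.4535,-.294,.197 -> [ 0.0015 -0.0003  0.1038]
```

View pics/e.png

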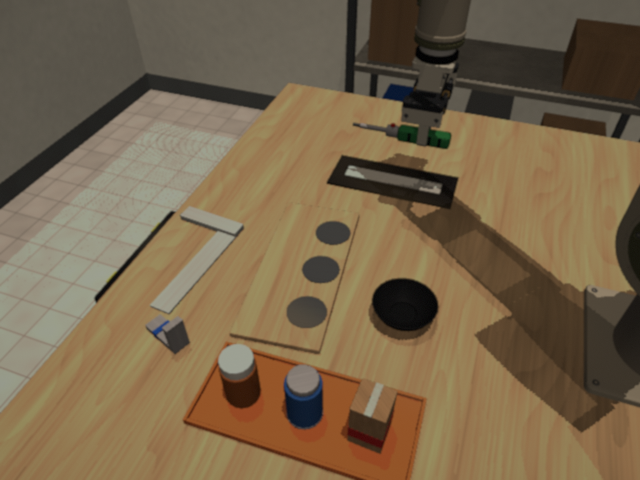

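carry_out:
  targets:
    - {"hand": 20,"x": 0.001,"y": 0,"z": 0.02,"ax": 0,"ay": 0,"az": 0}
    - {"hand": 20,"x": 0.001,"y": 0,"z": 0.055,"ax": 0,"ay": 0,"az": 0}
    - {"hand": 20,"x": 0.001,"y": 0,"z": 0.085,"ax": 0,"ay": 0,"az": 0}
    - {"hand": 20,"x": 0.001,"y": 0,"z": 0.098,"ax": 0,"ay": 0,"az": 0}
    - {"hand": 20,"x": 0.001,"y": 0,"z": 0.103,"ax": 0,"ay": 0,"az": 0}
    - {"hand": 20,"x": 0.001,"y": 0,"z": 0.106,"ax": 0,"ay": 0,"az": 0}
    - {"hand": 20,"x": 0.001,"y": 0,"z": 0.106,"ax": 0,"ay": 0,"az": 0}
    - {"hand": 20,"x": 0.001,"y": 0,"z": 0.106,"ax": 0,"ay": 0,"az": 0}

```text
t: 25.28
tool_pos: [0.4542, -0.2945, 0.1966]
orientation: [3.141, 0.023, 0.002]
force: [0.1, -0.1, -1.9]
opening: 0.0275
gripper_force: 40.0
```

carry_out:
  targets:
    - {"hand": 60,"x": 0,"y": 0,"z": 0,"ax": 0,"ay": 0,"az": 0}
    - {"hand": 60,"x": 0,"y": 0,"z": 0,"ax": 0,"ay": 0,"az": 0}
    - {"hand": 60,"x": 0,"y": 0,"z": 0,"ax": 0,"ay": 0,"az": 0}
    - {"hand": 60,"x": 0,"y": 0,"z": 0,"ax": 0,"ay": 0,"az": 0}
    - {"hand": 60,"x": 0,"y": 0,"z": -0.02,"ax": 0,"ay": 0,"az": 0}
    - {"hand": 60,"x": 0,"y": 0,"z": -0.07,"ax": 0,"ay": 0,"az": 0}
    - {"hand": 60,"x": 0,"y": 0,"z": -0.13,"ax": 0,"ay": 0,"az": 0}
    - {"hand": 80,"x": 0,"y": 0,"z": -0.17,"ax": 0,"ay": 0,"az": 0}

```text
t: 26.28
tool_pos: [0.4541, -0.2945, 0.3691]
orientation: [3.14, 0.023, 0.004]
force: [0.6, -0.5, -0.5]
opening: 0.062
gripper_force: 0.0
```

```bash
python3 s.py .578,.2852,.368
python3 - <<'E'
from h import *
im,d=read_camera("side"); cv2.imwrite("pics/g.png",im[130:230,300:480]); P=cloud("side",d); H,S,V=masks(im)
gr=(H>45)&(H<80)&(S>100)&(P[...,0]>.3)&(P[...,0]<.7)&(P[...,1]<-.2)&(P[...,1]>-.36)&(P[...,2]<.06)
q=P[gr]; q=q[(q[:,2]>.030)&(q[:,2]<.040)]; print(len(q),q.mean(0),rect(q))
E
```

```text
t 26.275 pos [ 0.4541 -0.2945  0.3691] yaw 0.0148 zax [ 0.0025 -0.002  -1.    ] open 0.062 gf 0.0 F [ 0.6 -0.5 -0.5]
.578,.2852,.368 -> [ 1.325e-01 -5.778e-01  2.000e-04]
359 [ 0.45452096 -0.29054136  0.03304379] (array([ 455.6, -292.1]), array([101.2,  29.8]), 0.02)
```

View pics/g.png

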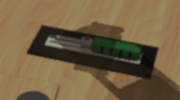

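carry_out:
  targets:
    - {"hand": 80,"x": 0.006,"y": -0.025,"z": 0,"ax": 0,"ay": 0,"az": 0.015}
    - {"hand": 80,"x": 0.018,"y": -0.078,"z": 0,"ax": 0,"ay": 0,"az": 0.015}
    - {"hand": 80,"x": 0.031,"y": -0.135,"z": 0,"ax": 0,"ay": 0,"az": 0.015}
    - {"hand": 80,"x": 0.044,"y": -0.192,"z": 0,"ax": 0,"ay": 0,"az": 0.015}
    - {"hand": 80,"x": 0.057,"y": -0.249,"z": 0,"ax": 0,"ay": 0,"az": 0.015}
    - {"hand": 80,"x": 0.07,"y": -0.306,"z": 0,"ax": 0,"ay": 0,"az": 0.015}
    - {"hand": 80,"x": 0.083,"y": -0.363,"z": 0,"ax": 0,"ay": 0,"az": 0.015}
    - {"hand": 80,"x": 0.096,"y": -0.42,"z": 0,"ax": 0,"ay": 0,"az": 0.015}

```text
t: 27.32
tool_pos: [0.5437, 0.129, 0.3656]
orientation: [3.141, -0.0, 0.0]
force: [0.8, -0.8, -0.0]
opening: 0.0745
gripper_force: 0.0
```

carry_out:
  targets:
    - {"hand": 80,"x": 0.012,"y": -0.055,"z": 0,"ax": 0,"ay": 0,"az": 0}
    - {"hand": 80,"x": 0.024,"y": -0.11,"z": 0,"ax": 0,"ay": 0,"az": 0}
    - {"hand": 80,"x": 0.033,"y": -0.145,"z": 0,"ax": 0,"ay": 0,"az": 0}
    - {"hand": 80,"x": 0.036,"y": -0.157,"z": 0,"ax": 0,"ay": 0,"az": 0}
    - {"hand": 80,"x": 0.036,"y": -0.157,"z": 0,"ax": 0,"ay": 0,"az": 0}
    - {"hand": 80,"x": 0.036,"y": -0.157,"z": 0,"ax": 0,"ay": 0,"az": 0}

```text
t: 28.08
tool_pos: [0.5797, 0.2828, 0.3656]
orientation: [3.141, -0.002, -0.0]
force: [-0.1, 0.5, 0.0]
opening: 0.0741
gripper_force: 0.0
```

```bash
python3 s.py .578,.2852,.2285;python3 - <<'E'
from h import *
im,d=read_camera("top"); P=cloud("top",d)
for n in ("top","side"):
    im,d=read_camera(n); P=cloud(n,d)
    top=(P[...,2]>.088)&(P[...,2]<.105)&(P[...,1]>.2)&(P[...,1]<.36)&(P[...,0]>.3)&(P[...,0]<.66)
    k,l,s,c=cv2.connectedComponentsWithStats(top.astype(np.uint8))
    for i in range(1,k):
        if s[i,4]>80: print(n,rect(P[l==i]))
E
```

```text
t 28.075 pos [0.5797 0.2828 0.3656] yaw -0.0013 zax [-3.e-04 -5.e-04 -1.e+00] open 0.0741 gf 0.0 F [-0.1  0.5  0. ]
.578,.2852,.2285 -> [-0.0017 -0.0024  0.1371]
top (array([569. , 283.1]), array([26.3, 45.1]), 13.46)
top (array([483.6, 282.3]), array([42.6, 42.7]), 3.41)
top (array([388.7, 280.7]), array([50.1, 48.1]), 86.62)
side (array([581. , 287.2]), array([47.3, 47.7]), 79.15)
side (array([485.7, 284.9]), array([42.4, 43. ]), 44.36)
side (array([390.4, 281.5]), array([49.9, 48. ]), 86.84)
```

carry_out:
  targets:
    - {"hand": 80,"x": -0.0017,"y": -0.0024,"z": 0.02,"ax": 0,"ay": 0,"az": 0}
    - {"hand": 80,"x": -0.0017,"y": -0.0024,"z": 0.06,"ax": 0,"ay": 0,"az": 0}
    - {"hand": 80,"x": -0.0017,"y": -0.0024,"z": 0.1,"ax": 0,"ay": 0,"az": 0}
    - {"hand": 80,"x": -0.0017,"y": -0.0024,"z": 0.128,"ax": 0,"ay": 0,"az": 0}
    - {"hand": 80,"x": -0.0017,"y": -0.0024,"z": 0.138,"ax": 0,"ay": 0,"az": 0}
    - {"hand": 80,"x": -0.0017,"y": -0.0024,"z": 0.138,"ax": 0,"ay": 0,"az": 0}
    - {"hand": 80,"x": -0.0017,"y": -0.0024,"z": 0.138,"ax": 0,"ay": 0,"az": 0}

```text
t: 29.1
tool_pos: [0.5786, 0.2867, 0.2293]
orientation: [-3.141, 0.0, -0.004]
force: [-0.0, -0.8, 0.5]
opening: 0.0743
gripper_force: 0.0
```

carry_out:
  targets:
    - {"hand": 45,"x": 0,"y": 0,"z": 0,"ax": 0,"ay": 0,"az": 0}
    - {"hand": 45,"x": 0,"y": 0,"z": 0,"ax": 0,"ay": 0,"az": 0}
    - {"hand": 45,"x": 0,"y": 0,"z": 0,"ax": 0,"ay": 0,"az": 0}
    - {"hand": 40,"x": 0,"y": 0,"z": 0,"ax": 0,"ay": 0,"az": 0}
    - {"hand": 40,"x": 0,"y": 0,"z": 0,"ax": 0,"ay": 0,"az": 0}
    - {"hand": 40,"x": 0,"y": 0,"z": -0.01,"ax": 0,"ay": 0,"az": 0}
    - {"hand": 40,"x": 0,"y": 0,"z": -0.04,"ax": 0,"ay": 0,"az": 0}
    - {"hand": 40,"x": 0,"y": 0,"z": -0.08,"ax": 0,"ay": 0,"az": 0}
  newtons: 25

```text
t: 30.1
tool_pos: [0.5772, 0.2862, 0.3069]
orientation: [3.14, -0.0, -0.006]
force: [0.6, 0.4, -1.0]
opening: 0.0518
gripper_force: 25.0
```

```bash
python3 s.py .567,-.0797,.308
```

```text
t 30.1 pos [0.5772 0.2862 0.3069] yaw -0.0002 zax [-0.0036 -0.0012 -1.    ] open 0.0518 gf 25.0 F [ 0.6  0.4 -1. ]
.567,-.0797,.308 -> [-0.0101  0.3659 -0.0006]
```

carry_out:
  targets:
    - {"hand": 40,"x": 0,"y": 0.015,"z": -0.005,"ax": 0,"ay": 0,"az": 0}
    - {"hand": 40,"x": -0.002,"y": 0.055,"z": -0.005,"ax": 0,"ay": 0,"az": 0}
    - {"hand": 40,"x": -0.004,"y": 0.11,"z": -0.005,"ax": 0,"ay": 0,"az": 0}
    - {"hand": 40,"x": -0.006,"y": 0.165,"z": -0.005,"ax": 0,"ay": 0,"az": 0}
    - {"hand": 40,"x": -0.008,"y": 0.22,"z": -0.005,"ax": 0,"ay": 0,"az": 0}
    - {"hand": 40,"x": -0.01,"y": 0.275,"z": -0.005,"ax": 0,"ay": 0,"az": 0}
    - {"hand": 40,"x": -0.0115,"y": 0.33,"z": -0.005,"ax": 0,"ay": 0,"az": 0}
    - {"hand": 40,"x": -0.0115,"y": 0.366,"z": -0.005,"ax": 0,"ay": 0,"az": 0}

```text
t: 31.1
tool_pos: [0.5651, -0.0825, 0.311]
orientation: [-3.142, 0.003, 0.004]
force: [-0.1, 1.1, -2.5]
opening: 0.0518
gripper_force: 25.0
```

carry_out:
  targets:
    - {"hand": 40,"x": 0,"y": 0,"z": 0.005,"ax": 0,"ay": 0,"az": 0}
    - {"hand": 40,"x": 0,"y": 0,"z": 0.03,"ax": 0,"ay": 0,"az": 0}
    - {"hand": 40,"x": 0,"y": 0,"z": 0.055,"ax": 0,"ay": 0,"az": 0}
    - {"hand": 40,"x": 0,"y": 0,"z": 0.068,"ax": 0,"ay": 0,"az": 0}
    - {"hand": 40,"x": 0,"y": 0,"z": 0.074,"ax": 0,"ay": 0,"az": 0}
    - {"hand": 40,"x": 0,"y": 0,"z": 0.077,"ax": 0,"ay": 0,"az": 0}
    - {"hand": 40,"x": 0,"y": 0,"z": 0.077,"ax": 0,"ay": 0,"az": 0}

```text
t: 31.98
tool_pos: [0.5667, -0.0795, 0.2363]
orientation: [3.141, -0.0, 0.002]
force: [0.2, -0.8, -1.7]
opening: 0.0514
gripper_force: 25.0
```

```bash
python3 s.py .567,-.0797,.235
```

```text
t 31.975 pos [ 0.5667 -0.0795  0.2363] yaw -0.0 zax [ 1.e-03 -2.e-04 -1.e+00] open 0.0514 gf 25.0 F [ 0.2 -0.8 -1.7]
.567,-.0797,.235 -> [0.0003 0.0002 0.0013]
```

carry_out:
  targets:
    - {"hand": 40,"x": 0,"y": 0,"z": 0.001,"ax": 0,"ay": 0,"az": 0}
    - {"hand": 80,"x": 0,"y": 0,"z": 0.001,"ax": 0,"ay": 0,"az": 0}
    - {"hand": 80,"x": 0,"y": 0,"z": 0.001,"ax": 0,"ay": 0,"az": 0}
    - {"hand": 80,"x": 0,"y": 0,"z": 0.001,"ax": 0,"ay": 0,"az": 0}
    - {"hand": 80,"x": 0,"y": 0,"z": -0.02,"ax": 0,"ay": 0,"az": 0}
    - {"hand": 80,"x": 0,"y": 0,"z": -0.06,"ax": 0,"ay": 0,"az": 0}
    - {"hand": 80,"x": 0,"y": 0,"z": -0.11,"ax": 0,"ay": 0,"az": 0}
    - {"hand": 80,"x": 0,"y": 0,"z": -0.132,"ax": 0,"ay": 0,"az": 0}

```text
t: 32.98
tool_pos: [0.5671, -0.0797, 0.3717]
orientation: [3.14, -0.0, 0.008]
force: [-0.2, -0.3, -0.5]
opening: 0.0745
gripper_force: 0.0
```

carry_out:
  targets:
    - {"hand": 80,"x": -0.006,"y": -0.025,"z": 0,"ax": 0,"ay": 0,"az": 0}
    - {"hand": 80,"x": -0.018,"y": -0.077,"z": 0,"ax": 0,"ay": 0,"az": 0}
    - {"hand": 80,"x": -0.03,"y": -0.13,"z": 0,"ax": 0,"ay": 0,"az": 0}
    - {"hand": 80,"x": -0.043,"y": -0.185,"z": 0,"ax": 0,"ay": 0,"az": 0}
    - {"hand": 80,"x": -0.056,"y": -0.24,"z": 0,"ax": 0,"ay": 0,"az": 0}
    - {"hand": 80,"x": -0.068,"y": -0.295,"z": 0,"ax": 0,"ay": 0,"az": 0}
    - {"hand": 80,"x": -0.079,"y": -0.342,"z": 0,"ax": 0,"ay": 0,"az": 0}
    - {"hand": 80,"x": -0.0835,"y": -0.3625,"z": 0,"ax": 0,"ay": 0,"az": 0}

```text
t: 33.98
tool_pos: [0.4821, 0.2852, 0.3679]
orientation: [-3.141, -0.004, -0.0]
force: [-0.1, -0.5, -0.1]
opening: 0.0746
gripper_force: 0.0
```

```bash
python3 s.py .483,.2827,.2285
```

```text
t 33.975 pos [0.4821 0.2852 0.3679] yaw 0.0023 zax [ 1.e-04  4.e-04 -1.e+00] open 0.0746 gf 0.0 F [-0.1 -0.5 -0.1]
.483,.2827,.2285 -> [0.0009 0.0026 0.1394]
```

carry_out:
  targets:
    - {"hand": 80,"x": 0,"y": 0,"z": 0.02,"ax": 0,"ay": 0,"az": 0}
    - {"hand": 80,"x": 0,"y": 0,"z": 0.06,"ax": 0,"ay": 0,"az": 0}
    - {"hand": 80,"x": 0,"y": 0,"z": 0.1,"ax": 0,"ay": 0,"az": 0}
    - {"hand": 80,"x": 0,"y": 0,"z": 0.128,"ax": 0,"ay": 0,"az": 0}
    - {"hand": 80,"x": 0,"y": 0,"z": 0.138,"ax": 0,"ay": 0,"az": 0}
    - {"hand": 80,"x": 0,"y": 0,"z": 0.139,"ax": 0,"ay": 0,"az": 0}
    - {"hand": 80,"x": 0,"y": 0,"z": 0.139,"ax": 0,"ay": 0,"az": 0}

```text
t: 34.85
tool_pos: [0.4837, 0.2829, 0.23]
orientation: [-3.141, 0.001, -0.003]
force: [-0.9, 0.6, -0.3]
opening: 0.0746
gripper_force: 0.0
```

carry_out:
  targets:
    - {"hand": 45,"x": 0,"y": 0,"z": 0,"ax": 0,"ay": 0,"az": 0}
    - {"hand": 45,"x": 0,"y": 0,"z": 0,"ax": 0,"ay": 0,"az": 0}
    - {"hand": 45,"x": 0,"y": 0,"z": 0,"ax": 0,"ay": 0,"az": 0}
    - {"hand": 40,"x": 0,"y": 0,"z": 0,"ax": 0,"ay": 0,"az": 0}
    - {"hand": 40,"x": 0,"y": 0,"z": 0,"ax": 0,"ay": 0,"az": 0}
    - {"hand": 40,"x": 0,"y": 0,"z": -0.01,"ax": 0,"ay": 0,"az": 0}
    - {"hand": 40,"x": 0,"y": 0,"z": -0.04,"ax": 0,"ay": 0,"az": 0}
    - {"hand": 40,"x": 0,"y": 0,"z": -0.08,"ax": 0,"ay": 0,"az": 0}

```text
t: 35.85
tool_pos: [0.4822, 0.2826, 0.3082]
orientation: [3.14, -0.0, -0.005]
force: [1.6, 0.4, -2.2]
opening: 0.0517
gripper_force: 25.0
```

carry_out:
  targets:
    - {"hand": 40,"x": 0.003,"y": 0.011,"z": -0.005,"ax": 0,"ay": 0,"az": 0}
    - {"hand": 40,"x": 0.013,"y": 0.045,"z": -0.005,"ax": 0,"ay": 0,"az": 0}
    - {"hand": 40,"x": 0.025,"y": 0.09,"z": -0.005,"ax": 0,"ay": 0,"az": 0}
    - {"hand": 40,"x": 0.037,"y": 0.133,"z": -0.005,"ax": 0,"ay": 0,"az": 0}
    - {"hand": 40,"x": 0.049,"y": 0.176,"z": -0.005,"ax": 0,"ay": 0,"az": 0}
    - {"hand": 40,"x": 0.06,"y": 0.217,"z": -0.005,"ax": 0,"ay": 0,"az": 0}
    - {"hand": 40,"x": 0.07,"y": 0.25,"z": -0.005,"ax": 0,"ay": 0,"az": 0}
    - {"hand": 40,"x": 0.0735,"y": 0.263,"z": -0.005,"ax": 0,"ay": 0,"az": 0}

```text
t: 36.85
tool_pos: [0.5561, 0.0177, 0.3121]
orientation: [3.141, -0.004, -0.004]
force: [-0.0, -0.2, -2.6]
opening: 0.0515
gripper_force: 25.0
```

carry_out:
  targets:
    - {"hand": 40,"x": 0,"y": 0,"z": 0.005,"ax": 0,"ay": 0,"az": 0}
    - {"hand": 40,"x": 0,"y": 0,"z": 0.03,"ax": 0,"ay": 0,"az": 0}
    - {"hand": 40,"x": 0,"y": 0,"z": 0.055,"ax": 0,"ay": 0,"az": 0}
    - {"hand": 40,"x": 0,"y": 0,"z": 0.068,"ax": 0,"ay": 0,"az": 0}
    - {"hand": 40,"x": 0,"y": 0,"z": 0.074,"ax": 0,"ay": 0,"az": 0}
    - {"hand": 40,"x": 0,"y": 0,"z": 0.077,"ax": 0,"ay": 0,"az": 0}
    - {"hand": 40,"x": 0,"y": 0,"z": 0.077,"ax": 0,"ay": 0,"az": 0}

```text
t: 37.72
tool_pos: [0.5567, 0.0201, 0.2373]
orientation: [3.142, -0.0, 0.002]
force: [0.3, -0.2, -2.1]
opening: 0.0516
gripper_force: 25.0
```

```bash
python3 s.py .5563,.0197,.235
```

```text
t 37.725 pos [0.5567 0.0201 0.2373] yaw -0.0001 zax [ 1.e-03 -1.e-04 -1.e+00] open 0.0516 gf 25.0 F [ 0.3 -0.2 -2.1]
.5563,.0197,.235 -> [-0.0004  0.0004  0.0023]
```

carry_out:
  targets:
    - {"hand": 40,"x": 0,"y": 0,"z": 0.0015,"ax": 0,"ay": 0,"az": 0}
    - {"hand": 80,"x": 0,"y": 0,"z": 0.0015,"ax": 0,"ay": 0,"az": 0}
    - {"hand": 80,"x": 0,"y": 0,"z": 0.0015,"ax": 0,"ay": 0,"az": 0}
    - {"hand": 80,"x": 0,"y": 0,"z": 0.0015,"ax": 0,"ay": 0,"az": 0}
    - {"hand": 80,"x": 0,"y": 0,"z": -0.02,"ax": 0,"ay": 0,"az": 0}
    - {"hand": 80,"x": 0,"y": 0,"z": -0.06,"ax": 0,"ay": 0,"az": 0}
    - {"hand": 80,"x": 0,"y": 0,"z": -0.11,"ax": 0,"ay": 0,"az": 0}
    - {"hand": 80,"x": 0,"y": 0,"z": -0.132,"ax": 0,"ay": 0,"az": 0}

```text
t: 38.72
tool_pos: [0.5571, 0.0199, 0.3725]
orientation: [3.141, -0.0, 0.008]
force: [-0.0, -0.2, 0.7]
opening: 0.0739
gripper_force: 0.0
```

carry_out:
  targets:
    - {"hand": 80,"x": -0.012,"y": -0.018,"z": 0,"ax": 0,"ay": 0,"az": 0}
    - {"hand": 80,"x": -0.04,"y": -0.062,"z": 0,"ax": 0,"ay": 0,"az": 0}
    - {"hand": 80,"x": -0.068,"y": -0.106,"z": 0,"ax": 0,"ay": 0,"az": 0}
    - {"hand": 80,"x": -0.096,"y": -0.15,"z": 0,"ax": 0,"ay": 0,"az": 0}
    - {"hand": 80,"x": -0.124,"y": -0.194,"z": 0,"ax": 0,"ay": 0,"az": 0}
    - {"hand": 80,"x": -0.152,"y": -0.236,"z": 0,"ax": 0,"ay": 0,"az": 0}
    - {"hand": 80,"x": -0.1685,"y": -0.26,"z": 0,"ax": 0,"ay": 0,"az": 0}
    - {"hand": 80,"x": -0.1685,"y": -0.26,"z": 0,"ax": 0,"ay": 0,"az": 0}

```text
t: 39.72
tool_pos: [0.3856, 0.2815, 0.3668]
orientation: [3.141, 0.006, -0.004]
force: [0.4, -1.2, -0.3]
opening: 0.0743
gripper_force: 0.0
```

carry_out:
  targets:
    - {"hand": 80,"x": 0,"y": 0,"z": 0.02,"ax": 0,"ay": 0,"az": 0}
    - {"hand": 80,"x": 0,"y": 0,"z": 0.06,"ax": 0,"ay": 0,"az": 0}
    - {"hand": 80,"x": 0,"y": 0,"z": 0.1,"ax": 0,"ay": 0,"az": 0}
    - {"hand": 80,"x": 0,"y": 0,"z": 0.128,"ax": 0,"ay": 0,"az": 0}
    - {"hand": 80,"x": 0,"y": 0,"z": 0.138,"ax": 0,"ay": 0,"az": 0}
    - {"hand": 80,"x": 0,"y": 0,"z": 0.139,"ax": 0,"ay": 0,"az": 0}
    - {"hand": 80,"x": 0,"y": 0,"z": 0.139,"ax": 0,"ay": 0,"az": 0}

```text
t: 40.6
tool_pos: [0.3886, 0.2802, 0.2309]
orientation: [-3.141, 0.001, -0.002]
force: [0.6, 0.2, 0.5]
opening: 0.0746
gripper_force: 0.0
```

```bash
python3 s.py .388,.280,.2285
```

```text
t 40.6 pos [0.3886 0.2802 0.2309] yaw -0.0004 zax [ 1.5e-03  8.0e-04 -1.0e+00] open 0.0746 gf 0.0 F [0.6 0.2 0.5]
.388,.280,.2285 -> [-0.0006  0.0002  0.0024]
```

carry_out:
  targets:
    - {"hand": 45,"x": 0,"y": 0,"z": 0,"ax": 0,"ay": 0,"az": 0}
    - {"hand": 45,"x": 0,"y": 0,"z": 0,"ax": 0,"ay": 0,"az": 0}
    - {"hand": 45,"x": 0,"y": 0,"z": 0,"ax": 0,"ay": 0,"az": 0}
    - {"hand": 40,"x": 0,"y": 0,"z": 0,"ax": 0,"ay": 0,"az": 0}
    - {"hand": 40,"x": 0,"y": 0,"z": 0,"ax": 0,"ay": 0,"az": 0}
    - {"hand": 40,"x": 0,"y": 0,"z": -0.01,"ax": 0,"ay": 0,"az": 0}
    - {"hand": 40,"x": 0,"y": 0,"z": -0.04,"ax": 0,"ay": 0,"az": 0}
    - {"hand": 40,"x": 0,"y": 0,"z": -0.08,"ax": 0,"ay": 0,"az": 0}

```text
t: 41.6
tool_pos: [0.3873, 0.2796, 0.3096]
orientation: [3.14, -0.0, -0.005]
force: [0.4, 0.5, -2.0]
opening: 0.0481
gripper_force: 24.6
```

carry_out:
  targets:
    - {"hand": 40,"x": 0.01,"y": 0.01,"z": -0.005,"ax": 0,"ay": 0,"az": 0}
    - {"hand": 40,"x": 0.035,"y": 0.036,"z": -0.005,"ax": 0,"ay": 0,"az": 0}
    - {"hand": 40,"x": 0.065,"y": 0.066,"z": -0.005,"ax": 0,"ay": 0,"az": 0}
    - {"hand": 40,"x": 0.095,"y": 0.097,"z": -0.005,"ax": 0,"ay": 0,"az": 0}
    - {"hand": 40,"x": 0.125,"y": 0.128,"z": -0.005,"ax": 0,"ay": 0,"az": 0}
    - {"hand": 40,"x": 0.148,"y": 0.152,"z": -0.005,"ax": 0,"ay": 0,"az": 0}
    - {"hand": 40,"x": 0.157,"y": 0.1615,"z": -0.005,"ax": 0,"ay": 0,"az": 0}

```text
t: 42.48
tool_pos: [0.5456, 0.1164, 0.3132]
orientation: [3.141, -0.004, -0.003]
force: [-1.1, 0.8, -2.7]
opening: 0.0483
gripper_force: 24.6
```

carry_out:
  targets:
    - {"hand": 40,"x": 0,"y": 0,"z": 0.005,"ax": 0,"ay": 0,"az": 0}
    - {"hand": 40,"x": 0,"y": 0,"z": 0.03,"ax": 0,"ay": 0,"az": 0}
    - {"hand": 40,"x": 0,"y": 0,"z": 0.055,"ax": 0,"ay": 0,"az": 0}
    - {"hand": 40,"x": 0,"y": 0,"z": 0.068,"ax": 0,"ay": 0,"az": 0}
    - {"hand": 40,"x": 0,"y": 0,"z": 0.074,"ax": 0,"ay": 0,"az": 0}
    - {"hand": 40,"x": 0,"y": 0,"z": 0.077,"ax": 0,"ay": 0,"az": 0}
    - {"hand": 40,"x": 0,"y": 0,"z": 0.077,"ax": 0,"ay": 0,"az": 0}

```text
t: 43.35
tool_pos: [0.5452, 0.1186, 0.2384]
orientation: [-3.141, 0.0, -0.001]
force: [0.1, -0.6, -1.8]
opening: 0.0484
gripper_force: 24.6
```

```bash
python3 s.py .5455,.1186,.235
```

```text
t 43.35 pos [0.5452 0.1186 0.2384] yaw -0.0001 zax [ 1.e-03  1.e-04 -1.e+00] open 0.0484 gf 24.6 F [ 0.1 -0.6 -1.8]
.5455,.1186,.235 -> [ 0.0003 -0.      0.0034]
```

carry_out:
  targets:
    - {"hand": 40,"x": 0,"y": 0,"z": 0.001,"ax": 0,"ay": 0,"az": 0}
    - {"hand": 80,"x": 0,"y": 0,"z": 0.001,"ax": 0,"ay": 0,"az": 0}
    - {"hand": 80,"x": 0,"y": 0,"z": 0.001,"ax": 0,"ay": 0,"az": 0}
    - {"hand": 80,"x": 0,"y": 0,"z": 0.001,"ax": 0,"ay": 0,"az": 0}
    - {"hand": 80,"x": 0,"y": 0,"z": -0.02,"ax": 0,"ay": 0,"az": 0}
    - {"hand": 80,"x": 0,"y": 0,"z": -0.06,"ax": 0,"ay": 0,"az": 0}
    - {"hand": 80,"x": 0,"y": 0,"z": -0.11,"ax": 0,"ay": 0,"az": 0}
    - {"hand": 80,"x": 0,"y": 0,"z": -0.16,"ax": 0,"ay": 0,"az": 0}

```text
t: 44.35
tool_pos: [0.5447, 0.1184, 0.3992]
orientation: [3.142, -0.0, -0.0]
force: [0.5, -1.0, -0.0]
opening: 0.0743
gripper_force: 0.0
```

carry_out:
  targets:
    - {"hand": 80,"x": -0.01,"y": -0.03,"z": 0,"ax": 0,"ay": 0,"az": 0}
    - {"hand": 80,"x": -0.03,"y": -0.08,"z": 0,"ax": 0,"ay": 0,"az": 0}
    - {"hand": 80,"x": -0.05,"y": -0.13,"z": 0,"ax": 0,"ay": 0,"az": 0}
    - {"hand": 80,"x": -0.08,"y": -0.18,"z": 0,"ax": 0,"ay": 0,"az": 0}
    - {"hand": 80,"x": -0.11,"y": -0.22,"z": 0,"ax": 0,"ay": 0,"az": 0}
    - {"hand": 80,"x": -0.13,"y": -0.24,"z": 0,"ax": 0,"ay": 0,"az": 0}
    - {"hand": 80,"x": -0.13,"y": -0.24,"z": 0,"ax": 0,"ay": 0,"az": 0}
    - {"hand": 80,"x": -0.13,"y": -0.24,"z": 0,"ax": 0,"ay": 0,"az": 0}

```text
t: 45.35
tool_pos: [0.4154, 0.3581, 0.3978]
orientation: [3.141, -0.0, 0.001]
force: [-0.0, -0.3, 0.1]
opening: 0.0742
gripper_force: 0.0
```

```bash
python3 s.py;python3 - <<'E'
from h import *
for n in ("top","side"):
    im,d=read_camera(n); P=cloud(n,d); cv2.imwrite(f"pics/fin_{n}.png",im); H,S,V=masks(im)
    top=(P[...,2]>.094)&(P[...,2]<.11)&(P[...,1]>-.2)&(P[...,1]<.17)&(P[...,0]>.48)&(P[...,0]<.66)
    k,l,s,c=cv2.connectedComponentsWithStats(top.astype(np.uint8))
    for i in range(1,k):
        if s[i,4]>80: print(n,s[i,4],P[l==i].mean(0).round(4),rect(P[l==i]),np.percentile(P[l==i][:,2],[5,50,95]).round(4))
    q=P[(H>45)&(H<80)&(S>100)&(P[...,1]<-.2)&(P[...,1]>-.36)&(P[...,2]<.04)&(P[...,2]>.03)]; print("handle",rect(q))
    st=(P[...,1]<-.23)&(P[...,1]>-.35)&(P[...,0]>.35)&(P[...,0]<.65)&(P[...,2]>.012); print("driver",rect(P[st]))
E
```

```text
t 45.35 pos [0.4154 0.3581 0.3978] yaw -0.0002 zax [ 5.e-04 -2.e-04 -1.e+00] open 0.0742 gf 0.0 F [-0.  -0.3  0.1]
top 819 [ 0.5673 -0.0792  0.1037] (array([567.5, -79.3]), array([46.9, 46.8]), 65.89) [0.1011 0.1037 0.1062]
top 685 [0.5567 0.0197 0.1035] (array([557.9,  21.3]), array([45.9, 43. ]), 67.55) [0.1009 0.1038 0.106 ]
top 1067 [0.5452 0.1179 0.1018] (array([545.8, 118.6]), array([48.8, 48.4]), 86.3) [0.0992 0.102  0.1043]
handle (array([ 453.1, -293.6]), array([100.7,  28.1]), 0.99)
driver (array([ 500.9, -293.7]), array([199.9,  30.6]), 0.67)
handle (array([ 438.4, -291.7]), array([30. , 68.2]), 87.35)
driver (array([ 438.6, -291.7]), array([69.8, 33. ]), 1.08)
```

View pics/fin_top.png

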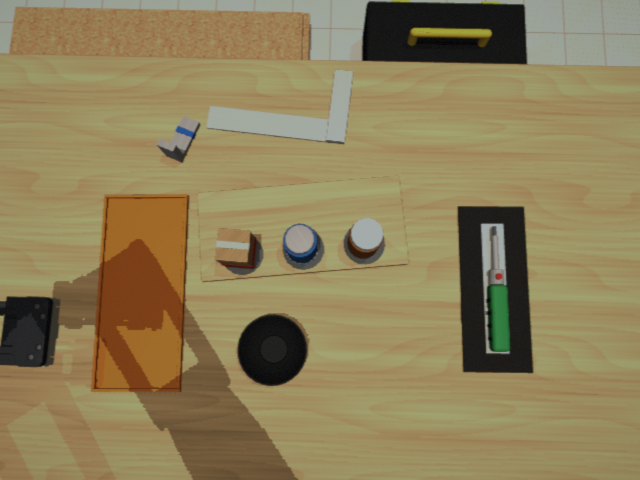

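```bash
python3 -c "
from plant import robot
print(robot.close_job())"
```

```text
the job is handed in; nothing more can be done
None
```

The job is handed in (no verdict came back): the driver lies centred along the white stripe, and the jar, can and carton stand upright on the stand, each within about 1 mm of its start by the top camera, with the square, bowl and brackets left where they were.

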